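# Close the balance's draught shield and press its bar key

## Robot

A 6-joint arm with a two-finger parallel gripper is mounted at the origin on a cart in front of the work surface, level with it; the furniture and walls round the work are solid. World frame = base frame: x ahead of the robot, y to its left, z up, the work surface at z = 0. Lengths are in mm, angles in rad, forces in N, time in s.
With the tool pointing down it reaches from about 325 to 850 mm from the base axis. Payload 4.4 kg.
Tool frame: the origin (TCP) lies midway between the tips of the shut fingers; the grasp point (between the pads) lies 19 mm behind it; y points along the fingers, x is the direction in which the jaws open and shut, and the axes are right-handed (so a half turn about y gives the same grasp; the last joint's range is limited). The gripper opens to 94 mm and grips with 3 to 60 N. Pads are 16 mm wide; open, the fingers measure 119 mm over their backs; the gripper's body (75 mm by 177 mm) begins 78 mm behind the grasp point.
Start: joints at [-1.373, 0.207, 1.542, -0, 1.393, -0.15], TCP at [196.506, -540.382, 205.447] pointing down, gripper open.
Joint ranges: [-2.73, 2.73], [-0.86, 2.22], [0.23, 2.46], [-1.11, 4.25], [0.08, 2.63], [-2.82, 2.82]. Speed limits (rad/s): [2.79, 2.79, 3.14, 3.14, 3.14, 3.14].

## Interface

Orientations are given as a rotation vector (axis times angle).
In Python, from station import readout, snapshot, ctrl, cut_out gives the robot as it stands. The module is installed in compiled form; this text tells all that it offers.
- The arm moves only by the shell command python3 -m inch 'ROWS' [FORCE]. ROWS is JSON, a list of rows, each a list of 3 entries, a list of its own where there are three numbers: the opening, from 0 (shut) to 1 (fully open), then the shift along the tool's x, y, z normalised to -1 to 1, where 1 is 0.08 m, then the turn about the tool's y normalised to -1 to 1, where 1 is pi rad. A call has 1 to 5 rows; each row shifts and turns the commanded pose from where the row before left it, along the tool's axes as they then stand; what a row does not reach is not made up. A row lasts 1/12 s, in which the tool goes at most 41.7 mm and 7.16 degrees, less where a joint would pass 70% of its speed; a pose out of reach is approached as far as the arm can. A call with a number of a shift or a turn outside -1 to 1 is refused whole. A call with a gripper value outside its range is refused whole. The fingers move at their own pace and stop on an object; FORCE is the grip in N (left out, the last holds). Time passes only in rows, so rows that do not move let the fingers close. It gives the time, the measured TCP pose, the force and the opening at its end, in the units of the state.
- readout.observe(): the state, without advancing time (a new reading comes with each control period).
- snapshot(name): name is "side" or "top"; returns a dict with "frame" (420x560x3 uint8, red, green, blue), "fovy" (degrees; the focal length in pixels is half the picture's height over the tangent of half this angle, whatever the lens; pixels are square), "cx", "cy" (the principal point, pixels), "dist_coeffs" ([k1, k2, p1, p2, k3] as OpenCV has them; the pictures are not rectified), "rvec" (rotation vector, rad) and "tvec" (3), from world to camera coordinates, as OpenCV has them. Camera axes: x right, y down, z forward; pixel columns grow to the right and rows downward; lengths in mm; the calibration is good to about 2 mm. A picture is of the moment at which its call begins. There is no depth.
- ctrl.finish_job(): hands the job in, once; it reports no verdict.
Trained networks look in the newest picture that a camera, given by its name, has taken for a name from the list of things; names that differ only in an ending like _2 or _b are one class to them, and where a whole thing is asked for, a point or a joint stands for the part that bears it (a point fixed in the world has none). Each returns a list of dicts, best first, with "confidence" (0 to 1); they miss things now and then, are a little off and sometimes report something else, mostly with a low value. They report only what shows in the picture. A call takes as long as a camera call.
- cut_out(camera, target): "region" (420x560 bool, what is visible of it) and "bbox" ([left, top, width, height] in pixels, round what is visible of it).
The state is a dict: "t": time; "q": joint angles; "dq": joint speeds; "tau": joint torques, N m; "tcp_pos": TCP position; "eef_rot": TCP orientation; "ft_force": force on the tool from outside, world axes, zero at the start; "torque": the same for the moment, N m; "gripper_width": finger opening in mm.
Only numpy, scipy, OpenCV 4.12 (cv2) and the standard library are available. Lean on these libraries where they do the work, as an engineer would, in place of code of your own. Each camera call takes 0.05 s, during which the arm holds its last target.

## Task

The weight is on the balance, so take the reading: using only your fingertips, push the hinged glass side door shut and push the sliding roof pane fully shut towards the front, and once both are shut press the long bar key on the console all the way down and let go. Do not press the round key or press the bar key early, do not lift or shift the weight on the pan, and leave the things lying around where they are; nothing needs to be grasped.

Things in the scene. Friction and masses are not known exactly. Their poses are not given: they have to be found in the camera images.
- balance: weighing balance, fixed to the table: white and grey body 255 x 170 mm with a clear box (draught shield) on it. Origin: on the table under the balance; +x points to the balance's back, +y to its left (the side-door side), z up. In this frame: body x -150 to 105, y -85 to 85, deck at z 45; shield x -30 to 105, y -85 to 90, top rails at z 150; the front 120 mm (x -150 to -30) is the open console with keys; a low display bezel at x -85 to -50 rises to z 55.
- side_door (a joint): clear door with aluminium frame, 130 long, 96 high, 5 thick (outer face 4 outside the hinge line), z 48 to 144 in the balance frame, upright hinge at the back left corner of the shield (balance frame x 101, y 87). 0 rad = shut; grows as the front edge swings out to the left. Starts 0.35 to 0.85. Free edge, in the balance frame, at x = 101 - 130 cos(angle), y = 87 + 130 sin(angle). Stiff hinge (0.05 N m): stays where it is left.
- door_edge (a point): middle of the free upright edge of the side door, on its outer face, z 96
- roof_pane (a joint): front half of the shield's roof, a clear pane 70 x 150 mm with aluminium frame that slides. 0 m = shut (all the way to the balance's front, -x); grows towards the back (+x of the balance), up to 0.062. Starts 0.030 to 0.058. Resistance about 1.5 N, stays where it is left.
- pane_pull (a point): centre of the top of the black pull on the sliding pane: an upright ridge 10 thick (balance x), 56 wide (balance y), standing from z 155 to z 175 in the balance frame; at balance x -18 when shut, y 0
- bar_key (a joint): long key, sprung: 0 = up, 0.005 m = all the way down; needs about 1.3 N to start and 4 N to bottom
- bar_key_top (a point): centre of the top of the long bar key, 20 (balance x) x 48 (balance y) mm, 10 high over the deck; balance frame x -115, y -32, z 55 when up
- round_key (a joint): round key, not to be pressed; same spring and travel
- round_key_top (a point): centre of the top of the round key, 18 mm across, balance frame x -115, y 45, z 55
- weight_on_pan: cast metal knob weight, 31 mm across, 49 high, loose on the pan inside the shield (pan top z 56 in the balance frame); origin at its underside
- monitor: wide computer screen close behind the balance: its face starts at world x 0.72 m, z 90 mm, and leans back slightly up to z 440; world y -0.03 to 0.53. Keep the gripper and wrist off it. Origin under its foot.
- indicator: tall light-grey cabinet right of the balance, 310 mm high, at world y below -0.10 m where x is over 0.47 m. Keep the gripper off it. Origin under its middle.
- large_weight: bystander: knob weight, 42 across, 66 high, to the right of the balance; origin at its underside, like all below
- small_weight: bystander: knob weight, 24 across, 39 high, to the right of the balance
- tin_large: bystander: lidded tin, 68 across, 72 high, to the left of the balance (may swap places with the small tin)
- tin_small: bystander: lidded tin, 59 across, 56 high, to the left of the balance (may swap places with the large tin)
- stapler: bystander: desk stapler, 32 x 139 x 44 mm, far left
- tape: bystander: roll of tape lying flat, 59 across, 19 high, left near the front
- mouse: bystander: computer mouse, 110 x 62 x 45 mm, right at the front
- pan (a point): centre of the top of the weighing pan, 84 mm across, balance frame x 35, y 0, z 56

How it is judged (in metres and radians):
On the way, in this order (a step that is already met when the one before it is completed fails the run):
1. side door and roof pane are both shut (value of joint side_door below 0.07 rad and value of joint roof_pane below 0.006 m), for 0.2 s.
2. the bar key is pressed all the way down with the shield shut (all of step 1 and value of joint bar_key above 0.004 m), for 0.1 s.
At the end, for the whole second after the job is handed in: Side door within 0.07 rad and roof pane within 6 mm of shut, both keys up again after the bar key was pressed at least 4 of its 5 mm, the weight standing at rest on the pan (all of step 1 and value of joint each of bar_key, round_key below 0.001 m and horizontal distance between weight_on_pan and pan below 0.035 m and linear speed of weight_on_pan below 0.02 m/s and angle between weight_on_pan's own z axis and vertical below 0.1 rad); the robot touches nothing.
It fails at once if the bar key is pressed while the shield is open (value of joint bar_key above 0.003 m and (value of joint side_door above 0.09 rad or value of joint roof_pane above 0.008 m)).
It fails at once if the round key is pressed (value of joint round_key above 0.003 m).
It fails at once if the weight on the pan is shifted by over 8 mm (distance of weight_on_pan from where it was at the start of the episode above 0.008 m).
It fails at once if a thing lying around is moved by over 20 mm (distance of any of large_weight, small_weight, tin_large, tin_small, stapler, tape, mouse from where it was at the start of the episode above 0.02 m).
It also fails if it takes over 48 s, if anything falls off the work surface, if the arm or the gripper's body presses on something with over 40 N, if the wrist force passes 120 N, or if a joint passes its speed limit or range.

## Working session

There is one attempt and no reset: what is moved stays moved. The work goes in short steps, Python scripts to look and compute and a shell command to move; the robot and the scene stay as the last step left them, time stands still between calls to the robot, and variables do not carry over. Pictures are saved under pics/ and viewed, and the job is handed in when it is done.

```bash
mkdir -p pics; ls
python3 - <<'E'
from station import readout, snapshot, ctrl, cut_out
import cv2
s=readout.observe()
for k,v in s.items(): print(k,v)
for n in("side","top"):
    d=snapshot(n); cv2.imwrite(f"pics/{n}0.png",d["frame"][:,:,::-1]); print({k:v for k,v in d.items() if k!="frame"})
E
```

```text
pics
t 0.0
q [-1.37251983e+00  2.07401561e-01  1.54293167e+00  7.26052368e-06
  1.39346737e+00 -1.50498397e-01]
dq [-0.00085206 -0.00021023  0.00069583  0.0011499  -0.00161201  0.00059899]
tau [ 1.31111334e-03 -3.70876336e+01 -2.81419677e+01  7.00261141e-02
  3.58350947e-02 -1.55734315e-04]
tcp_pos [ 196.33974006 -539.60086637  204.3118309 ]
eef_rot [-1.35268441  0.94965619 -0.94702261]
ft_force [0.12597205 0.35518939 0.25524288]
torque [-0.02786769  0.00029671 -0.00671868]
gripper_width 93.90244158391233
{'fovy': 57.0293934400515, 'cx': 278.7712892330397, 'cy': 207.4846414370095, 'dist_coeffs': array([0.03721891, 0.        , 0.        , 0.        , 0.        ]), 'rvec': array([ 0.73184866, -2.51671592,  1.2332065 ]), 'tvec': array([510.92569305, 240.50407644, 966.78436071])}
{'fovy': 50.7137686560657, 'cx': 276.106967810948, 'cy': 199.93729617192938, 'dist_coeffs': array([0.0137187, 0.       , 0.       , 0.       , 0.       ]), 'rvec': array([ 2.15692763, -2.21659515,  0.04724562]), 'tvec': array([ 107.70537135,  555.13924367, 1483.42962987])}
```

View pics/side0.png

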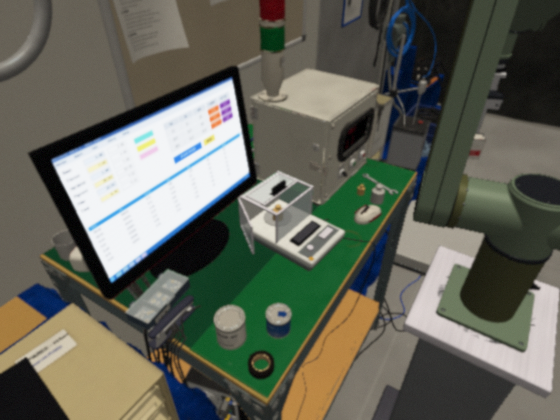

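View pics/top0.png

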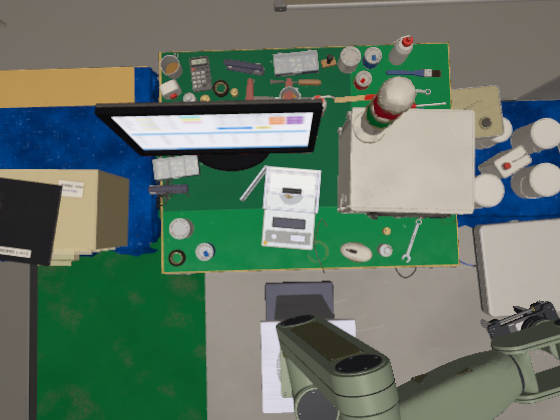

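Both views show the balance (top view about (290,205)), with its door swung out at about (253,183) and its pull at about (291,191). I'll zoom in and run the networks.

```bash
cat > h.py <<'E'
import numpy as np, cv2
from station import readout, snapshot, ctrl, cut_out
def cam(d):
    f=210/np.tan(np.radians(d["fovy"])/2)
    return np.array([[f,0,d["cx"]],[0,f,d["cy"]],[0,0,1.]])
def proj(d,P):
    return cv2.projectPoints(np.asarray(P,float).reshape(-1,3),d["rvec"],d["tvec"],cam(d),d["dist_coeffs"])[0].reshape(-1,2)
def ray(d,uv):
    n=cv2.undistortPoints(np.asarray(uv,float).reshape(-1,1,2),cam(d),d["dist_coeffs"]).reshape(-1,2)
    R=cv2.Rodrigues(d["rvec"])[0]; c=-R.T@d["tvec"]
    return c,np.c_[n,np.ones(len(n))]@R
def atz(d,uv,z):
    c,r=ray(d,uv); return c+r*((z-c[2])/r[:,2])[:,None]
def b2w(b,P):
    P=np.asarray(P,float).reshape(-1,3); c,s=np.cos(b[2]),np.sin(b[2])
    return np.c_[b[0]+c*P[:,0]-s*P[:,1], b[1]+s*P[:,0]+c*P[:,1],P[:,2]]
def crop(d,box,k,name,draw=None):
    x,y,w,h=box; im=cv2.resize(d["frame"][y:y+h,x:x+w,::-1],None,fx=k,fy=k,interpolation=cv2.INTER_CUBIC)
    for p in (draw if draw is not None else []):
        cv2.circle(im,(int((p[0]-x+.5)*k),int((p[1]-y+.5)*k)),2,(0,0,255),-1)
    cv2.imwrite("pics/"+name,im)
E
python3 - <<'E'
from h import *
import pickle
D={n:snapshot(n) for n in("side","top")}
pickle.dump(D,open("d0.pkl","wb"))
crop(D["top"],(225,150,110,110),5,"t1.png"); crop(D["side"],(225,165,130,110),6,"s1.png")
for n in D:
  for t in ["balance","side_door","door_edge","roof_pane","pane_pull","bar_key_top","round_key_top","weight_on_pan","tin_large","tin_small","tape","mouse","large_weight","small_weight","stapler"]:
    for r in cut_out(n,t)[:2]:
        ys,xs=np.nonzero(r["region"]); print(n,t,round(r["confidence"],2),r["bbox"],(round(xs.mean(),1),round(ys.mean(),1)))
E
```

```text
side balance 0.66 [237.7, 170.9, 105.0, 98.7] (np.float64(285.8), np.float64(220.4))
side balance 0.55 [216.1, 307.4, 30.9, 43.4] (np.float64(230.0), np.float64(326.7))
side side_door 0.67 [238.8, 199.7, 13.2, 56.7] (np.float64(245.7), np.float64(225.3))
side door_edge 0.71 [239.7, 200.0, 13.7, 50.1] (np.float64(245.6), np.float64(225.9))
side roof_pane 0.96 [247.5, 172.5, 47.7, 35.0] (np.float64(271.3), np.float64(188.3))
side roof_pane 0.46 [352.2, 204.5, 28.2, 21.8] (np.float64(366.6), np.float64(214.0))
side pane_pull 0.66 [245.5, 170.4, 52.0, 36.3] (np.float64(271.3), np.float64(187.9))
side pane_pull 0.31 [247.3, 349.8, 26.3, 26.4] (np.float64(259.7), np.float64(364.3))
side bar_key_top 0.51 [316.5, 227.6, 16.4, 10.0] (np.float64(324.9), np.float64(233.2))
side weight_on_pan 0.65 [239.5, 199.9, 13.1, 50.0] (np.float64(245.9), np.float64(226.1))
side weight_on_pan 0.51 [239.3, 165.8, 102.6, 106.3] (np.float64(286.0), np.float64(220.5))
side tin_large 0.65 [371.2, 183.8, 13.1, 20.8] (np.float64(377.6), np.float64(194.5))
side tin_large 0.62 [214.0, 305.9, 33.9, 45.4] (np.float64(
[... 1424 characters left out ...]
6] (np.float64(206.0), np.float64(250.4))
top tape 0.73 [167.9, 251.8, 14.5, 14.8] (np.float64(176.4), np.float64(257.8))
top tape 0.27 [240.0, 164.5, 78.2, 83.4] (np.float64(288.3), np.float64(205.5))
top mouse 0.87 [340.9, 242.2, 30.0, 17.9] (np.float64(356.1), np.float64(251.1))
top mouse 0.16 [262.7, 172.3, 58.2, 24.7] (np.float64(292.2), np.float64(182.8))
top large_weight 0.54 [375.3, 245.1, 17.3, 8.3] (np.float64(384.5), np.float64(248.5))
top small_weight 0.36 [383.4, 225.3, 8.2, 6.6] (np.float64(386.1), np.float64(230.0))
top stapler 0.82 [147.1, 184.5, 42.3, 7.3] (np.float64(167.3), np.float64(188.4))
top stapler 0.36 [383.4, 226.4, 13.2, 8.9] (np.float64(386.1), np.float64(230.0))
```

View pics/t1.png

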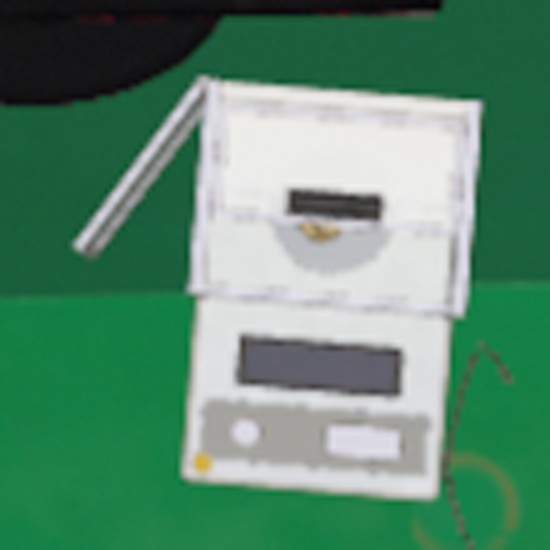

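View pics/s1.png

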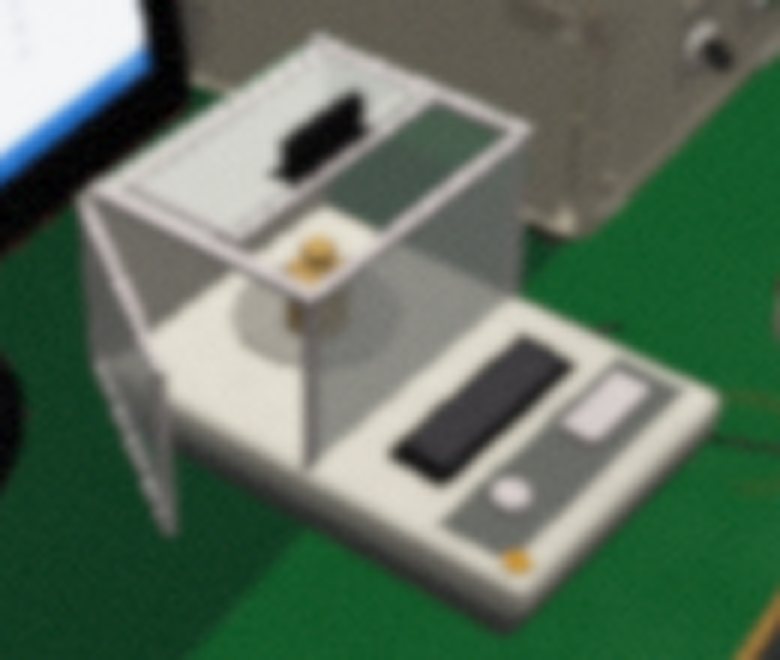

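```bash
cat > fit.py <<'E'
from h import *
import pickle
from scipy.optimize import least_squares
D=pickle.load(open("d0.pkl","rb"))
T=lambda u,v:(u/5+225-.5,v/5+150-.5)
S=lambda u,v:(u/6+225-.5,v/6+165-.5)
def model(p):
    b=p[:3];a=p[3];s=p[4]
    de=[101-130*np.cos(a),87+130*np.sin(a)]
    # centre of door thickness offset 1.5 outward normal
    n=[np.sin(a)*1.5,np.cos(a)*1.5]
    n=[-np.sin(a)*-1.5,np.cos(a)*1.5]
    P=dict(fl=(-150,85,45),fr=(-150,-85,45),bar=(-115,-32,55),rnd=(-115,45,55),
     tfl=(-30,88,150),tfr=(-30,-85,150),tbl=(105,88,150),tbr=(105,-85,150),
     dt=(de[0]+n[0],de[1]+n[1],144),db=(de[0]+n[0],de[1]+n[1],48),pull=(-18+s,0,175))
    return {k:b2w(b,v) for k,v in P.items()}
obs=[("top",T,dict(fl=(184,480),fr=(438,497),bar=(363,441),rnd=(245,433),tfl=(193,291),tfr=(463,315),tbl=(207,80),tbr=(478,103),dt=(84,246),pull=(335,204))),
("side",S,dict(bar=(607,402),rnd=(511,490),tfl=(310,297),tbl=(90,195),tbr=(322,40),tfr=(528,128),dt=(160,378),db=(170,530),pull=(322,130)))]
def res(p,v=False):
    m=model(p);o=[]
    for n,f,q in obs:
        for k,uv in q.items():
            e=proj(D[n],m[k])[0]-f(*uv); o+=list(e)
            if v: print(n,k,e.round(2))
    return np.array(o)
if __name__=="__main__":
    r=least_squares(res,[560,100,0,.6,.045],x_scale=[100,100,1,1,10],loss="soft_l1")
    p=r.x; print(p); res(p,True); np.save("p.npy",p)
    for k,v in model(p).items(): print(k,v.round(1))
    for n in("tin_large","tin_small","tape"):pass
    d=D["top"]
    print("tins/tape/mouse/wts", atz(d,[(181.7,228),(206,250.4),(176.4,257.8),(356,251),(384.5,248.5),(386,230)],40).round(0))
    bx=dict(top=((225,150,110,110),5,"t2.png"),side=((225,165,130,110),6,"s2.png"))
    for n in D: crop(D[n],*bx[n],np.vstack([proj(D[n],v) for v in model(p).values()]))
E
sed -i 's/(-18+s,0,175)/(-18+s,0,175)/' fit.py; python3 fit.py
```

```text
[ 5.47356712e+02  4.58058383e+01 -1.10521654e-01  5.70595509e-01
  4.82843816e+01]
top fl [-0.53 -0.18]
top fr [0.06 0.79]
top bar [-0.03  0.1 ]
top rnd [ 0.17 -0.28]
top tfl [-1.61  0.14]
top tfr [0.46 0.01]
top tbl [-0.69 -1.09]
top tbr [ 0.89 -1.14]
top dt [-1.75  0.13]
top pull [ 0.26 -0.19]
side bar [0.37 0.47]
side rnd [0.75 0.47]
side tfl [-0.18  0.8 ]
side tbl [-1.3  -1.35]
side tbr [-0.82 -1.52]
side tfr [ 1.35 -0.44]
side dt [ 0.38 -0.7 ]
side db [0.21 1.18]
side pull [ 0.89 -2.38]
fl [[407.6 146.8  45. ]]
fr [[388.9 -22.1  45. ]]
bar [[429.5  26.7  55. ]]
rnd [[438.  103.2  55. ]]
tfl [[527.2 136.6 150. ]]
tfr [[508.2 -35.4 150. ]]
tbl [[661.4 121.7 150. ]]
tbr [[642.3 -50.3 150. ]]
dt [[557.3 204.2 144. ]]
db [[557.3 204.2  48. ]]
pull [[577.5  42.5 175. ]]
tins/tape/mouse/wts [[ 472.  409.   40.]
 [ 395.  329.   40.]
 [ 374.  428.   40.]
 [ 381. -167.   40.]
 [ 386. -261.   40.]
 [ 447. -268.   40.]]
```

```bash
cat > go.py <<'E'
from h import *
import sys
from scipy.spatial.transform import Rotation as Ro
p=np.load("p.npy")
def rep():
    s=readout.observe(); R=Ro.from_rotvec(s["eef_rot"]).as_matrix()
    rel=s["tcp_pos"]-np.r_[p[:2],0]; c,q=np.cos(p[2]),np.sin(p[2])
    b=[c*rel[0]+q*rel[1],-q*rel[0]+c*rel[1],rel[2]]
    print("t",round(s["t"],2),"tcp",s["tcp_pos"].round(1),"bal",np.round(b,1),"F",s["ft_force"].round(1),"w",round(s["gripper_width"],1),"q",s["q"].round(2))
    return s,R,b
def go(tgt_b):
    s,R,b=rep(); d=b2w(p[:3],tgt_b)[0]-b2w(p[:3],b)[0]
    print("dist",np.linalg.norm(d).round(1),"tool shift/80",(R.T@d/80).round(3))
if __name__=="__main__":
    s,R,b=rep(); print(R.round(3))
    ax=R[:,0]; yaw=np.arctan2(ax[1],ax[0]); print("x-axis yaw",yaw,"want",p[2]+np.pi/2,"err to +y:",(p[2]+np.pi/2-yaw),"to -y",p[2]-np.pi/2-yaw)
    # turn about tool y (down) by +a changes yaw by -a
    if len(sys.argv)>1: go([float(x) for x in sys.argv[1:4]])
E
python3 go.py 45 -5 240
```

```text
t 1.7 tcp [ 196.5 -540.4  205.5] bal [-284.  -621.3  205.5] F [ 0.2  0.4 -0.7] w 93.7 q [-1.37  0.21  1.54 -0.    1.39 -0.15]
[[ 0.342  0.     0.94 ]
 [-0.94  -0.     0.342]
 [ 0.    -1.    -0.   ]]
x-axis yaw -1.2220027269082414 want 1.4602746725215194 err to +y: 2.682277399429761 to -y -0.45931525416003227
t 1.7 tcp [ 196.5 -540.4  205.5] bal [-284.  -621.3  205.5] F [ 0.2  0.4 -0.7] w 93.7 q [-1.37  0.21  1.54 -0.    1.39 -0.15]
dist 699.5 tool shift/80 [-5.082 -0.432  7.102]
```

```bash
python3 -m inch '[[0,[-0.45,0,0],0.0365],[0,[-0.45,-0.1,0],0.0365],[0,[-0.45,-0.1,0],0.0365],[0,[-0.45,-0.1,0],0.0365],[0,[-0.45,-0.1,0],0]]'; python3 go.py -150 -5 240
```

```text
t: 2.12
tcp_pos: [174.6, -362.4, 237.4]
eef_rot: [-1.152, 1.294, -1.293]
ft_force: [-0.1, -0.6, 1.1]
gripper_width: 64.3
t 2.12 tcp [ 174.6 -362.4  237.4] bal [-325.5 -446.8  237.4] F [-0.1 -0.6  1.1] w 64.3 q [-1.34 -0.21  1.89 -0.    1.46  0.35]
[[-0.115 -0.     0.993]
 [-0.993  0.001 -0.115]
 [-0.001 -1.    -0.   ]]
x-axis yaw -1.6861934611602325 want 1.4602746725215194 err to +y: 3.146468133681752 to -y 0.004875480091958817
t 2.12 tcp [ 174.6 -362.4  237.4] bal [-325.5 -446.8  237.4] F [-0.1 -0.6  1.1] w 64.3 q [-1.34 -0.21  1.89 -0.    1.46  0.35]
dist 475.4 tool shift/80 [-5.533 -0.03   2.166]
```

```bash
python3 -m inch '[[0,[-0.25,0,0.42],0],[0,[-0.25,0,0.42],0],[0,[-0.3,0,0.4],0],[0,[-0.3,0,0.4],0],[0,[-0.4,0,0.3],0]]'; python3 -m inch '[[0,[-0.45,0,0],0],[0,[-0.45,0,0],0],[0,[-0.45,0,0],0],[0,[-0.45,0,0],0],[0,[-0.45,0,0],0]]';python3 go.py -150 -5 240
```

```text
t: 2.53
tcp_pos: [344.8, -261.5, 238.1]
eef_rot: [-1.155, 1.288, -1.292]
ft_force: [-0.2, 0.2, 0.2]
gripper_width: 30.8
t: 2.95
tcp_pos: [362.4, -81.2, 237.7]
eef_rot: [-1.155, 1.289, -1.291]
ft_force: [0.6, -0.5, 0.4]
gripper_width: 0.6
t 2.95 tcp [362.4 -81.2 237.7] bal [-169.8 -146.6  237.7] F [ 0.6 -0.5  0.4] w 0.6 q [-0.45 -0.28  1.95  0.    1.48  1.23]
[[-0.11   0.001  0.994]
 [-0.994 -0.    -0.11 ]
 [ 0.    -1.     0.001]]
x-axis yaw -1.6811537101502076 want 1.4602746725215194 err to +y: 3.141428382671727 to -y -0.000164270918066034
t 2.95 tcp [362.4 -81.2 237.7] bal [-169.8 -146.6  237.7] F [ 0.6 -0.5  0.4] w 0.6 q [-0.45 -0.28  1.95  0.    1.48  1.23]
dist 143.0 tool shift/80 [-1.77  -0.029  0.248]
```

```bash
python3 -m inch '[[0,[-0.44,0,0.15],0],[0,[-0.44,0,0.3],0],[0,[-0.44,0,0.3],0],[0,[-0.44,0,0.3],0],[0,[0,0,0.45],0]]'; python3 -m inch '[[0,[0,0,0.45],0],[0,[0,0,0.45],0],[0,[0,0,0.4],0],[0,[0,0,0],0]]';python3 go.py 54 0 165
python3 - <<'E'
from h import *
for n in("side","top"):
    d=snapshot(n); crop(d,*dict(top=((225,130,130,130),4.5,"t3.png"),side=((225,145,130,110),6,"s3.png"))[n])
E
```

```text
t: 3.37
tcp_pos: [495.2, 48.3, 237.7]
eef_rot: [-1.157, 1.286, -1.281]
ft_force: [0.5, -0.0, -0.1]
gripper_width: 0.7
t: 3.7
tcp_pos: [603.0, 29.6, 235.5]
eef_rot: [-1.155, 1.289, -1.29]
ft_force: [0.0, -0.1, -0.3]
gripper_width: 0.3
t 3.7 tcp [603.   29.6 235.5] bal [ 57.1  -9.9 235.5] F [ 0.  -0.1 -0.3] w 0.3 q [-0.09  0.25  1.43 -0.    1.46  1.59]
[[-0.11   0.001  0.994]
 [-0.994 -0.    -0.11 ]
 [ 0.    -1.     0.001]]
x-axis yaw -1.6811540796201354 want 1.4602746725215194 err to +y: 3.141428752141655 to -y -0.00016390144813827057
t 3.7 tcp [603.   29.6 235.5] bal [ 57.1  -9.9 235.5] F [ 0.  -0.1 -0.3] w 0.3 q [-0.09  0.25  1.43 -0.    1.46  1.59]
dist 71.3 tool shift/80 [-0.124  0.881 -0.039]
```

View pics/s3.png

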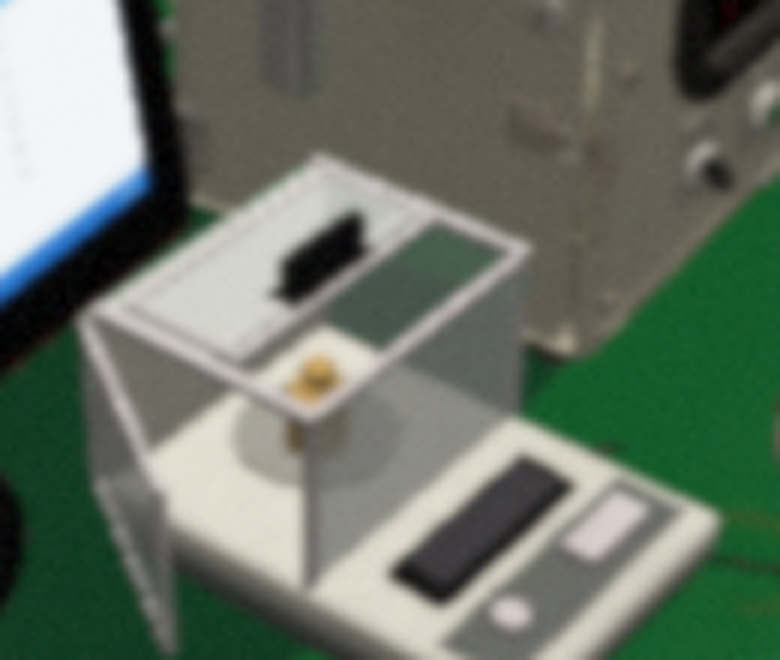

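View pics/t3.png

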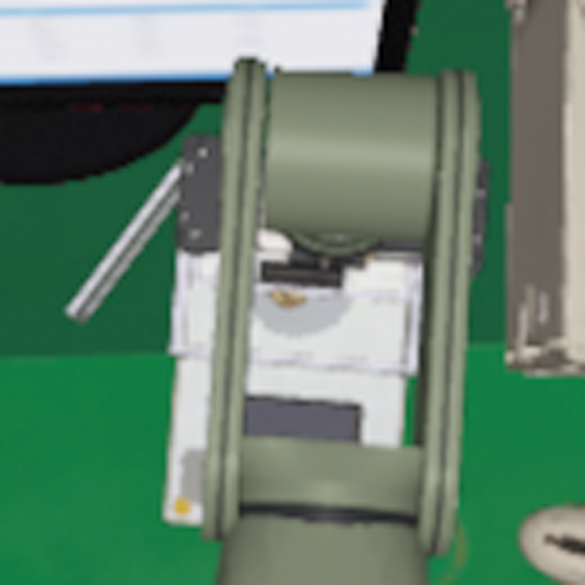

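The side view shows the closed fingers above and behind the pull, at about (273,160) full-frame. In the top view they are just behind the pull. I'll descend behind it.

```bash
python3 -m inch '[[0,[-0.12,0.3,0],0],[0,[0,0.3,0],0],[0,[0,0.2,0],0],[0,[0,0.08,0],0],[0,[0,0,0],0]]'; python3 go.py 45 0 165
python3 - <<'E'
from h import *
for n in("side",):
    d=snapshot(n); crop(d,*dict(top=((225,130,130,130),4.5,"t4.png"),side=((225,145,130,110),6,"s4.png"))[n])
E
```

```text
t: 4.22
tcp_pos: [597.2, 40.2, 165.5]
eef_rot: [-1.158, 1.293, -1.288]
ft_force: [0.4, -0.6, -0.7]
gripper_width: 0.7
t 4.22 tcp [597.2  40.2 165.5] bal [ 50.2  -0.  165.5] F [ 0.4 -0.6 -0.7] w 0.7 q [-0.08  0.29  1.52  0.    1.33  1.6 ]
[[-0.11  -0.004  0.994]
 [-0.994  0.    -0.11 ]
 [ 0.    -1.    -0.004]]
x-axis yaw -1.68057623620693 want 1.4602746725215194 err to +y: 3.1408509087284493 to -y -0.0007417448613435962
t 4.22 tcp [597.2  40.2 165.5] bal [ 50.2  -0.  165.5] F [ 0.4 -0.6 -0.7] w 0.7 q [-0.08  0.29  1.52  0.    1.33  1.6 ]
dist 5.2 tool shift/80 [-0.001  0.007 -0.065]
```

View pics/s4.png

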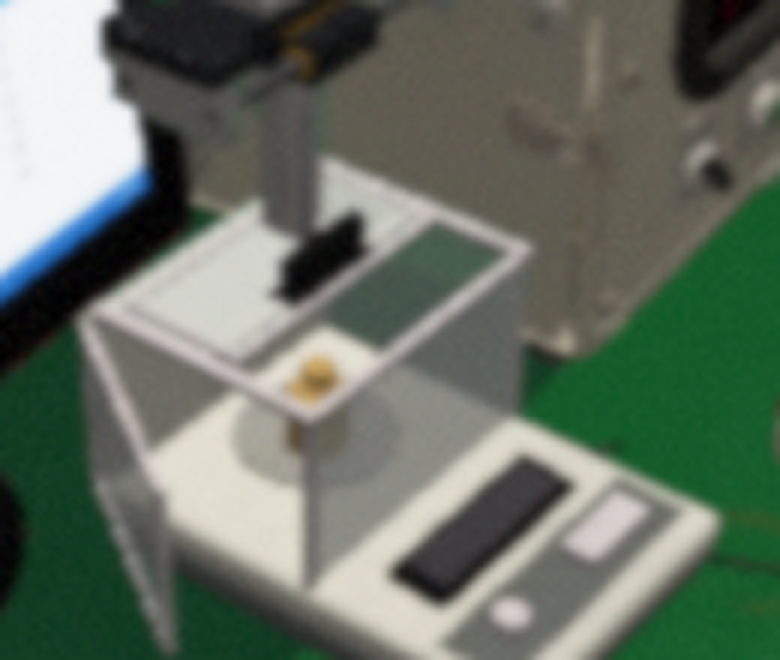

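The fingers (290,200 in the crop) stand just behind the pull with no contact, so I push to the front.

```bash
python3 -m inch '[[0,[0,0,-0.12],0],[0,[0,0,-0.15],0],[0,[0,0,-0.15],0],[0,[0,0,-0.12],0],[0,[0,0,-0.05],0]]'; python3 go.py -5 0 165
```

```text
t: 4.68
tcp_pos: [552.7, 45.1, 169.0]
eef_rot: [-1.153, 1.287, -1.291]
ft_force: [0.8, -0.5, 0.9]
gripper_width: 0.4
t 4.68 tcp [552.7  45.1 169. ] bal [ 5.40e+00 -1.00e-01  1.69e+02] F [ 0.8 -0.5  0.9] w 0.4 q [-0.07  0.19  1.63 -0.    1.31  1.61]
[[-0.11   0.003  0.994]
 [-0.994 -0.    -0.11 ]
 [ 0.    -1.     0.003]]
x-axis yaw -1.6805683366777355 want 1.4602746725215194 err to +y: 3.140843009199255 to -y -0.0007496443905381511
t 4.68 tcp [552.7  45.1 169. ] bal [ 5.40e+00 -1.00e-01  1.69e+02] F [ 0.8 -0.5  0.9] w 0.4 q [-0.07  0.19  1.63 -0.    1.31  1.61]
dist 11.1 tool shift/80 [-0.001  0.049 -0.13 ]
```

```bash
python3 -m inch '[[0,[0,0.04,-0.06],0],[0,[0,0,-0.05],0],[0,[0,0,-0.03],0],[0,[0,0,0],0]]'; python3 go.py -5 0 165
python3 - <<'E'
from h import *
for n in("side","top"):
    d=snapshot(n); crop(d,*dict(top=((225,130,130,130),4.5,"t5.png"),side=((225,145,130,110),6,"s5.png"))[n])
E
```

```text
t: 5.02
tcp_pos: [543.1, 46.3, 164.5]
eef_rot: [-1.152, 1.287, -1.292]
ft_force: [4.2, -1.2, 0.0]
gripper_width: 0.5
t 5.02 tcp [543.1  46.3 164.5] bal [ -4.3   0.  164.5] F [ 4.2 -1.2  0. ] w 0.5 q [-0.07  0.18  1.66  0.    1.3   1.61]
[[-0.11   0.004  0.994]
 [-0.994 -0.    -0.11 ]
 [-0.    -1.     0.004]]
x-axis yaw -1.6808235235782811 want 1.4602746725215194 err to +y: 3.141098196099801 to -y -0.0004944574899925502
t 5.02 tcp [543.1  46.3 164.5] bal [ -4.3   0.  164.5] F [ 4.2 -1.2  0. ] w 0.5 q [-0.07  0.18  1.66  0.    1.3   1.61]
dist 0.9 tool shift/80 [-0.    -0.007 -0.009]
```

View pics/s5.png

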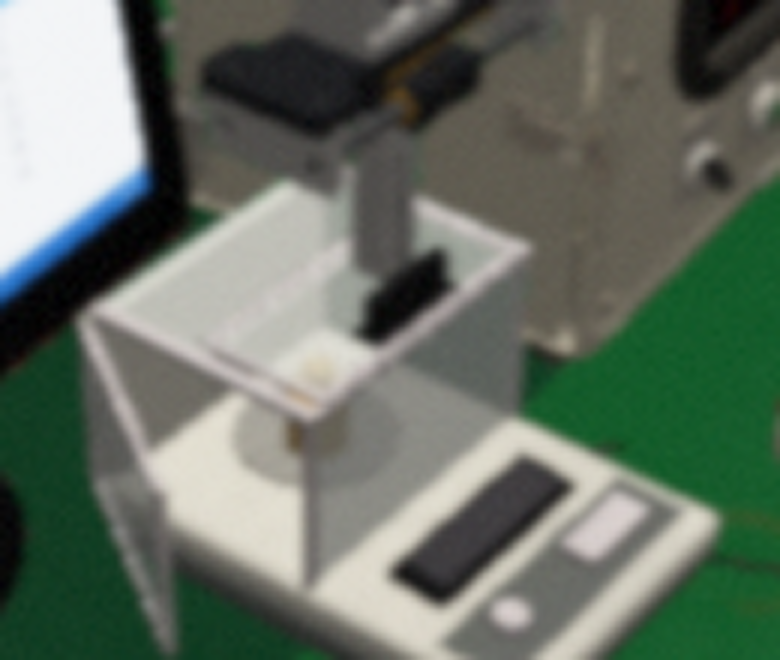

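The pull is now at the front, about (405,295) in the crop. The 4 N force suggests it has reached the stop, so I'll nudge to confirm.

```bash
python3 -m inch '[[0,[0,0,-0.05],0],[0,[0,0,0],0],[0,[0,0,0],0]]'; python3 go.py -5 0 165|tail -2;  python3 -m inch '[[0,[0,0,-0.05],0],[0,[0,0,0],0],[0,[0,0,0],0]]'; python3 go.py -5 0 165|tail -2
```

```text
t: 5.37
tcp_pos: [543.0, 46.3, 164.6]
eef_rot: [-1.146, 1.281, -1.296]
ft_force: [14.0, -0.4, -6.0]
gripper_width: 0.7
t 5.37 tcp [543.   46.3 164.6] bal [ -4.4   0.  164.6] F [14.  -0.4 -6. ] w 0.7 q [-0.07  0.17  1.67  0.    1.29  1.61]
dist 0.7 tool shift/80 [ 0.    -0.005 -0.007]
t: 5.62
tcp_pos: [542.8, 46.3, 164.8]
eef_rot: [-1.139, 1.275, -1.3]
ft_force: [23.6, -1.7, -14.0]
gripper_width: 0.6
t 5.62 tcp [542.8  46.3 164.8] bal [ -4.5  -0.  164.8] F [ 23.6  -1.7 -14. ] w 0.6 q [-0.07  0.17  1.68  0.    1.28  1.61]
dist 0.5 tool shift/80 [-0.    -0.002 -0.006]
```

Hard stop at the expected place (-4.5 against -5). Next I back off, rise, and move to the left of the door.

```bash
python3 -m inch '[[0,[0,0,0.15],0],[0,[0,-0.1,0.05],0],[0,[0,-0.4,0],0],[0,[0,-0.35,0],0],[0,[-0.4,-0.1,0],0]]';  python3 -m inch '[[0,[-0.48,0,0],0],[0,[-0.48,0,0],0],[0,[-0.48,0,0],0],[0,[-0.48,0,0],0],[0,[-0.35,0,0],0]]'; python3 go.py 0 205 105|tail -2
```

```text
t: 6.03
tcp_pos: [554.6, 73.6, 244.6]
eef_rot: [-1.151, 1.289, -1.298]
ft_force: [1.7, 0.3, 0.2]
gripper_width: 0.6
t: 6.45
tcp_pos: [571.3, 260.6, 239.6]
eef_rot: [-1.159, 1.291, -1.287]
ft_force: [-0.4, 0.0, 1.1]
gripper_width: 0.3
t 6.45 tcp [571.3 260.6 239.6] bal [2.000e-01 2.161e+02 2.396e+02] F [-0.4  0.   1.1] w 0.3 q [0.29 0.3  1.36 0.   1.49 1.97]
dist 135.1 tool shift/80 [0.138 1.683 0.004]
```

```bash
python3 -m inch '[[0,[0,0.4,0],0],[0,[0,0.45,0],0],[0,[0,0.45,0],0],[0,[0,0.3,0],0],[0,[0,0,0],0]]'; python3 go.py 0 165 105|tail -2
python3 - <<'E'
from h import *
for n in("side","top"):
    d=snapshot(n); crop(d,*dict(top=((225,130,130,130),4.5,"t6.png"),side=((205,145,130,110),6,"s6.png"))[n])
E
```

```text
t: 6.87
tcp_pos: [566.3, 256.1, 104.4]
eef_rot: [-1.172, 1.299, -1.286]
ft_force: [-0.9, -0.8, -0.9]
gripper_width: 0.2
t 6.87 tcp [566.3 256.1 104.4] bal [ -4.4 211.1 104.4] F [-0.9 -0.8 -0.9] w 0.2 q [ 0.29  0.41  1.5  -0.    1.25  1.97]
dist 46.3 tool shift/80 [ 0.576 -0.005  0.054]
```

View pics/s6.png

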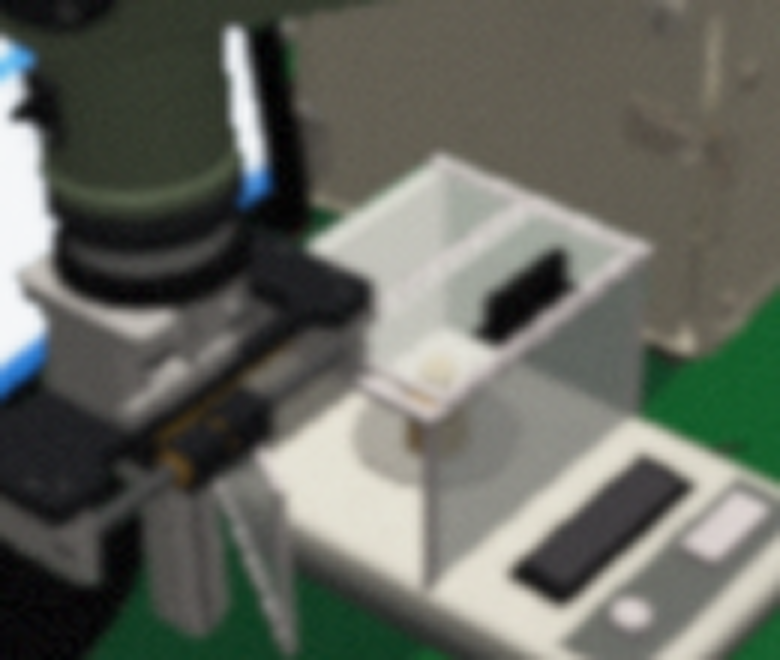

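View pics/t6.png

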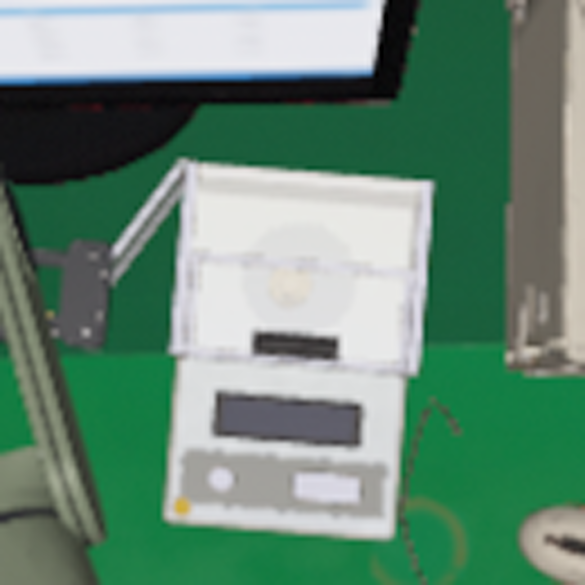

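The roof pane is shut (pull at the front rail) and the fingers are left of the door. Pushing right now.

```bash
python3 -m inch '[[0,[0.2,0,0.06],0],[0,[0.25,0,0],0],[0,[0.2,0,0],0],[0,[0.2,0,0],0],[0,[0.2,0,0],0]]'; python3 go.py 0 103.5 105|tail -2
```

```text
t: 7.38
tcp_pos: [570.7, 173.8, 115.8]
eef_rot: [-1.15, 1.287, -1.291]
ft_force: [0.4, 1.5, -0.1]
gripper_width: 0.1
t 7.38 tcp [570.7 173.8 115.8] bal [  9.1 129.8 115.8] F [ 0.4  1.5 -0.1] w 0.1 q [0.15 0.33 1.58 0.   1.23 1.83]
dist 29.8 tool shift/80 [ 0.329  0.134 -0.114]
```

```bash
python3 -m inch '[[0,[0.15,0.06,-0.04],0],[0,[0.1,0.04,-0.03],0],[0,[0.06,0,0],0],[0,[0,0,0],0]]'; python3 go.py 0 103.5 105|tail -2
python3 - <<'E'
from h import *
for n in("side","top"):
    d=snapshot(n); crop(d,*dict(top=((225,130,130,130),4.5,"t7.png"),side=((205,145,130,110),6,"s7.png"))[n])
E
```

```text
t: 7.72
tcp_pos: [560.5, 150.0, 104.7]
eef_rot: [-1.153, 1.29, -1.289]
ft_force: [-0.4, 1.0, 0.4]
gripper_width: 0.8
t 7.72 tcp [560.5 150.  104.7] bal [  1.6 105.  104.7] F [-0.4  1.   0.4] w 0.8 q [0.11 0.32 1.62 0.   1.2  1.79]
dist 2.2 tool shift/80 [ 0.018 -0.004 -0.02 ]
```

View pics/t7.png

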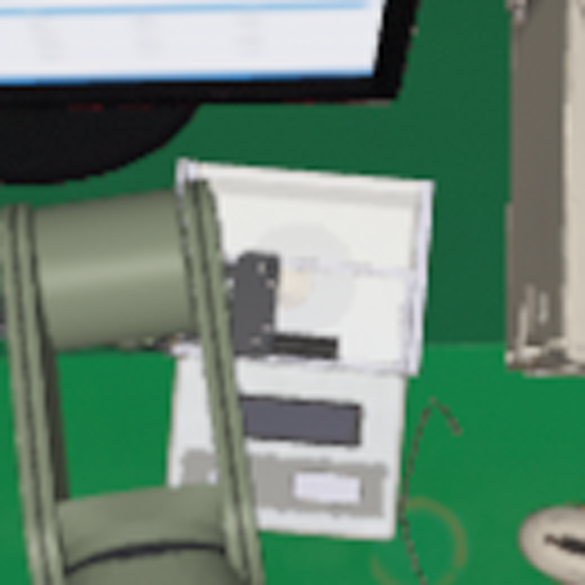

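View pics/s7.png

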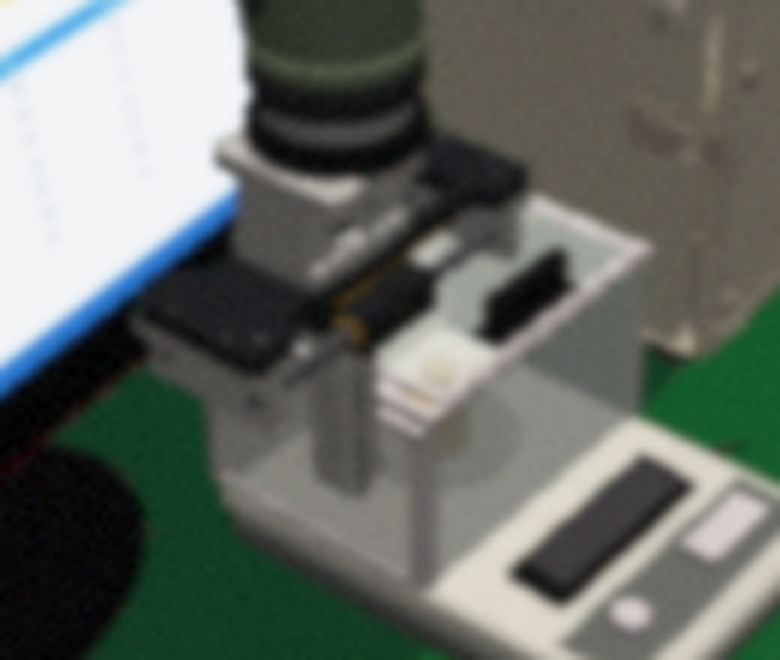

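The door is nearly shut (free edge at the front post, about (430,500)). I'll push on to the stop.

```bash
python3 -m inch '[[0,[0.04,0,0],0],[0,[0,0,0],0],[0,[0,0,0],0]]'; python3 go.py 0 103.5 105|tail -2;python3 -m inch '[[0,[0.04,0,0],0],[0,[0,0,0],0],[0,[0,0,0],0]]'; python3 go.py 0 103.5 105|tail -2
```

```text
t: 8.07
tcp_pos: [560.6, 149.9, 104.4]
eef_rot: [-1.151, 1.291, -1.286]
ft_force: [0.1, 8.4, 0.9]
gripper_width: 0.7
t 8.07 tcp [560.6 149.9 104.4] bal [  1.7 104.9 104.4] F [0.1 8.4 0.9] w 0.7 q [0.11 0.32 1.63 0.01 1.2  1.79]
dist 2.3 tool shift/80 [ 0.017 -0.008 -0.021]
t: 8.32
tcp_pos: [560.7, 149.9, 104.5]
eef_rot: [-1.146, 1.292, -1.282]
ft_force: [2.7, 15.9, -0.3]
gripper_width: 0.6
t 8.32 tcp [560.7 149.9 104.5] bal [  1.7 104.9 104.5] F [ 2.7 15.9 -0.3] w 0.6 q [0.11 0.31 1.63 0.01 1.2  1.78]
dist 2.3 tool shift/80 [ 0.017 -0.006 -0.022]
```

Hard stop at the shut position. Next I back off, rise, and look.

```bash
python3 -m inch '[[0,[-0.15,0,0],0],[0,[-0.3,0,0],0],[0,[-0.1,-0.4,0],0],[0,[0,-0.45,0],0],[0,[0,-0.4,-0.2],0]]'; python3 -m inch '[[0,[0,0,-0.45],0],[0,[0,0,-0.45],0],[0,[0,0,-0.35],0],[0,[0,0,0],0]]'; python3 go.py -115 -32 80|tail -2
python3 - <<'E'
from h import *
for n in("side","top"):
    d=snapshot(n); crop(d,*dict(top=((225,130,130,130),4.5,"t8.png"),side=((205,145,130,110),6,"s8.png"))[n])
E
```

```text
t: 8.73
tcp_pos: [550.1, 189.1, 204.7]
eef_rot: [-1.156, 1.288, -1.291]
ft_force: [0.6, -0.5, 1.1]
gripper_width: 0.2
t: 9.07
tcp_pos: [444.0, 200.2, 203.1]
eef_rot: [-1.161, 1.29, -1.287]
ft_force: [-0.3, -0.3, -0.3]
gripper_width: 0.2
t 9.07 tcp [444.  200.2 203.1] bal [-119.7  142.1  203.1] F [-0.3 -0.3 -0.3] w 0.2 q [ 0.25  0.02  1.75 -0.    1.37  1.92]
dist 213.2 tool shift/80 [2.173 1.542 0.058]
```

View pics/t8.png

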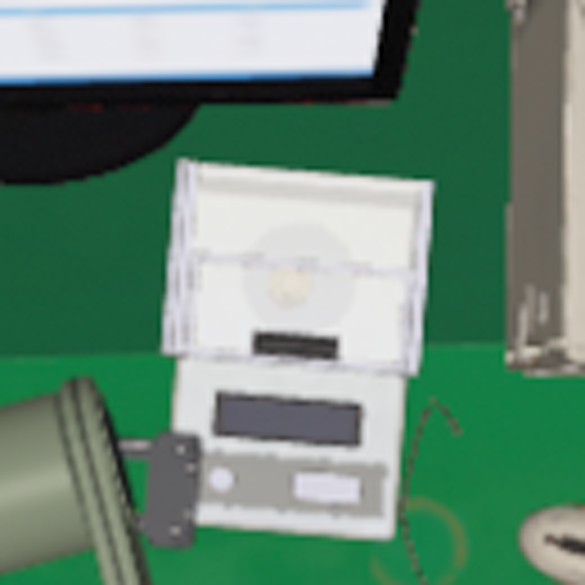

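View pics/s8.png

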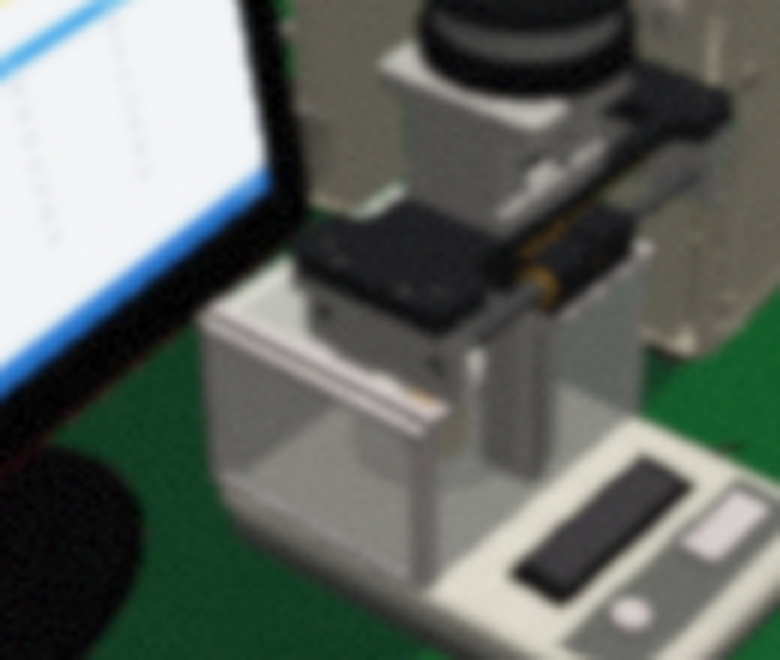

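Both are shut in both views: the door is parallel to the shield edge and the pull is at the front rail. On to the bar key.

```bash
python3 -m inch '[[0,[0.4,0,0],0],[0,[0.45,0,0],0],[0,[0.45,0,0],0],[0,[0.45,0,0],0],[0,[0.38,0,0.03],0]]'; python3 -m inch '[[0,[0,0.4,0],0],[0,[0,0.45,0],0],[0,[0,0.4,0],0],[0,[0,0.15,0],0],[0,[0,0,0],0]]'; python3 go.py -115 -32 62|tail -2
python3 - <<'E'
from h import *
for n in("side","top"):
    d=snapshot(n); crop(d,*dict(top=((225,130,130,130),4.5,"t9.png"),side=((225,145,130,110),6,"s9.png"))[n])
E
```

```text
t: 9.58
tcp_pos: [433.8, 27.6, 204.2]
eef_rot: [-1.155, 1.289, -1.291]
ft_force: [-0.1, 0.4, 0.1]
gripper_width: 0.4
t: 10.0
tcp_pos: [430.7, 29.6, 88.2]
eef_rot: [-1.161, 1.296, -1.287]
ft_force: [0.7, -0.5, -0.4]
gripper_width: 0.7
t 10.0 tcp [430.7  29.6  88.2] bal [-114.1  -28.9   88.2] F [ 0.7 -0.5 -0.4] w 0.7 q [-0.13  0.05  1.99 -0.    1.12  1.55]
dist 26.4 tool shift/80 [ 0.038  0.328 -0.008]
```

View pics/s9.png

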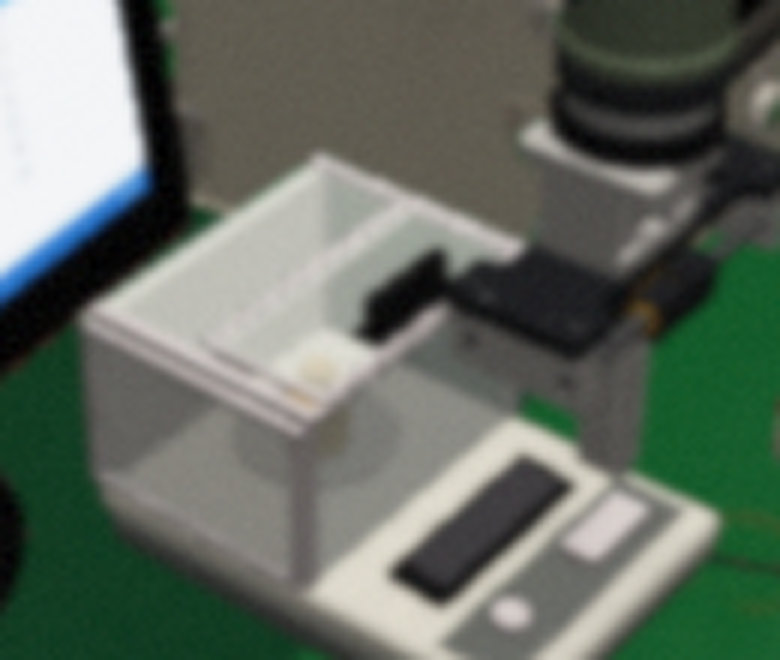

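```bash
python3 -m inch '[[0,[0.02,0.18,0],0],[0,[0,0.1,0],0],[0,[0,0.04,0],0],[0,[0,0,0],0]]'; python3 go.py -115 -32 50|tail -2
```

```text
t: 10.43
tcp_pos: [433.1, 28.6, 66.4]
eef_rot: [-1.155, 1.29, -1.29]
ft_force: [-0.9, 0.8, -0.6]
gripper_width: 0.6
t 10.43 tcp [433.1  28.6  66.4] bal [-111.7  -29.7   66.4] F [-0.9  0.8 -0.6] w 0.6 q [-0.13  0.08  2.   -0.    1.06  1.55]
dist 16.9 tool shift/80 [ 0.029  0.205 -0.041]
```

```bash
python3 -m inch '[[0,[0.02,0.08,-0.04],0],[0,[0,0.06,0],0],[0,[0,0,0],0]]'; python3 go.py -115 -32 50|tail -2;  python3 -m inch '[[0,[0,0.04,0],0],[0,[0,0,0],0]]'; python3 go.py -115 -32 50|tail -2
```

```text
t: 10.68
tcp_pos: [429.1, 27.3, 54.7]
eef_rot: [-1.155, 1.29, -1.29]
ft_force: [-0.7, -0.1, 2.1]
gripper_width: 0.5
t 10.68 tcp [429.1  27.3  54.7] bal [-115.5  -31.4   54.7] F [-0.7 -0.1  2.1] w 0.5 q [-0.14  0.09  2.02 -0.    1.03  1.54]
dist 4.7 tool shift/80 [0.008 0.058 0.006]
t: 10.85
tcp_pos: [429.5, 27.3, 51.9]
eef_rot: [-1.155, 1.289, -1.29]
ft_force: [0.0, -0.1, 2.9]
gripper_width: 0.7
t 10.85 tcp [429.5  27.3  51.9] bal [-115.1  -31.4   51.9] F [ 0.  -0.1  2.9] w 0.7 q [-0.14  0.1   2.02 -0.    1.02  1.54]
dist 2.0 tool shift/80 [0.008 0.023 0.001]
```

The key moves as its spring should (2.9 N at about 3 mm). Pressing on to the bottom.

```bash
python3 -m inch '[[0,[0,0.03,0],0],[0,[0,0.02,0],0],[0,[0,0,0],0],[0,[0,0,0],0],[0,[0,0,0],0]]'; python3 -m inch '[[0,[0,0.02,0],0],[0,[0,0,0],0],[0,[0,0,0],0]]'; python3 go.py -115 -32 50|tail -2
```

```text
t: 11.27
tcp_pos: [429.7, 27.3, 49.9]
eef_rot: [-1.156, 1.29, -1.289]
ft_force: [-6.7, -0.0, 17.9]
gripper_width: 0.3
t: 11.52
tcp_pos: [429.8, 27.3, 49.6]
eef_rot: [-1.157, 1.29, -1.289]
ft_force: [-10.6, 0.8, 29.2]
gripper_width: 0.5
t 11.52 tcp [429.8  27.3  49.6] bal [-114.8  -31.4   49.6] F [-10.6   0.8  29.2] w 0.5 q [-0.14  0.11  2.02 -0.    1.02  1.54]
dist 0.8 tool shift/80 [ 0.008 -0.005 -0.003]
```

Bottomed out: z fell from 55 to 49.8 and the force rose hard. Let go, rise, and check.

```bash
python3 -m inch '[[0,[0,-0.1,0],0],[0,[0,-0.3,0],0],[0,[0,-0.45,0],0],[0,[0,-0.45,0],0],[0,[0,-0.45,0],0]]'; python3 -m inch '[[0,[0,-0.2,-0.3],0],[0,[0.4,0,-0.3],0],[0,[0.45,0,0],0],[0,[0.45,0,0],0],[0,[0,0,0],0]]';  python3 - <<'E'
from h import *
for n in("side","top"):
    d=snapshot(n); crop(d,*dict(top=((225,130,130,130),4.5,"t10.png"),side=((225,145,130,110),6,"s10.png"))[n])
    for t in ["tin_large","tin_small","tape","mouse","large_weight","small_weight","stapler"]:
        for r in cut_out(n,t)[:1]:
            ys,xs=np.nonzero(r["region"]); print(n,t,round(r["confidence"],2),(round(xs.mean(),1),round(ys.mean(),1)))
E
```

```text
t: 11.93
tcp_pos: [428.8, 27.5, 187.3]
eef_rot: [-1.156, 1.29, -1.289]
ft_force: [1.3, 0.0, 0.5]
gripper_width: 0.9
t: 12.35
tcp_pos: [369.9, -75.7, 202.7]
eef_rot: [-1.153, 1.292, -1.298]
ft_force: [0.6, 0.4, 0.3]
gripper_width: 0.7
side tin_large 0.87 (np.float64(229.9), np.float64(327.0))
side tin_small 0.67 (np.float64(277.4), np.float64(320.5))
side tape 0.9 (np.float64(260.2), np.float64(363.9))
side mouse 0.57 (np.float64(366.5), np.float64(214.2))
side large_weight 0.68 (np.float64(377.0), np.float64(194.4))
side small_weight 0.63 (np.float64(256.8), np.float64(220.0))
side stapler 0.78 (np.float64(169.5), np.float64(322.3))
top tin_large 0.84 (np.float64(181.4), np.float64(227.5))
top tin_small 0.72 (np.float64(205.4), np.float64(250.7))
top tape 0.57 (np.float64(176.1), np.float64(257.6))
top mouse 0.72 (np.float64(356.4), np.float64(246.9))
top large_weight 0.64 (np.float64(384.6), np.float64(248.9))
top small_weight 0.45 (np.float64(386.1), np.float64(230.5))
top stapler 0.69 (np.float64(167.7), np.float64(188.4))
```

View pics/s10.png

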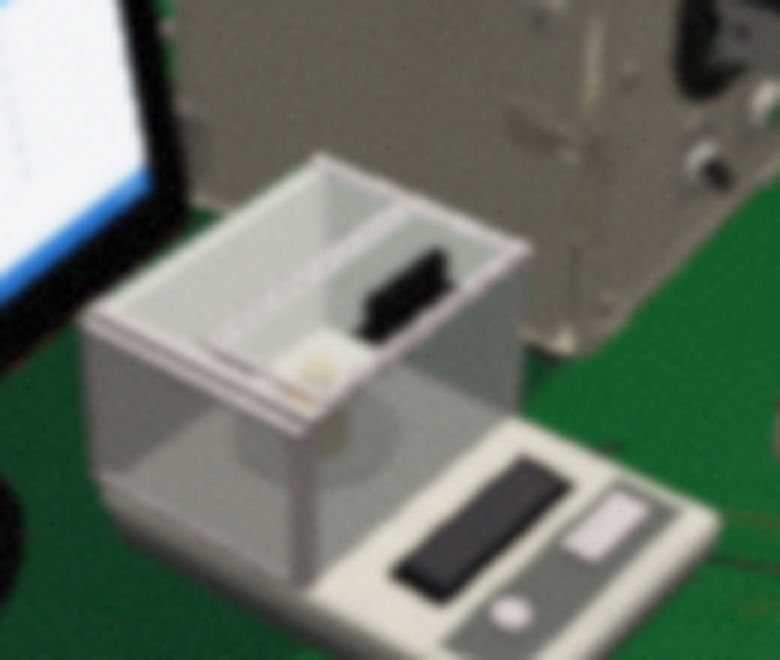

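View pics/t10.png

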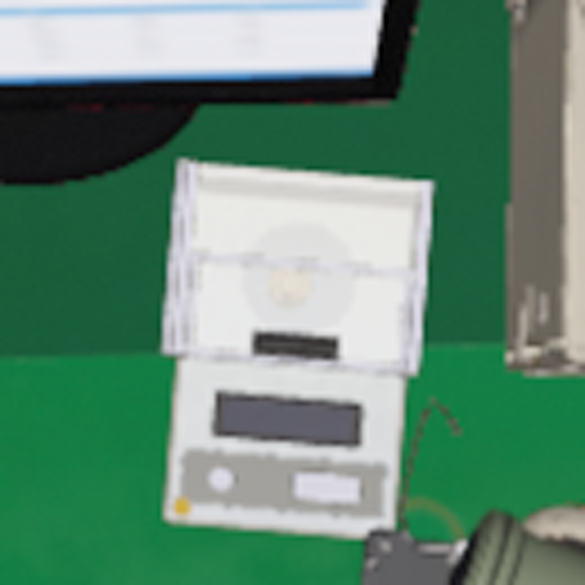

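Door, roof and keys all look right, the weight is standing and the bystanders have not moved (the mouse's shift in the top view is the arm covering it; the side view agrees with before). Handing in.

```bash
python3 -c "
from station import ctrl; print(ctrl.finish_job())"
```

```text
the job is handed in; nothing more can be done
None
```

I pushed the roof pane and then the side door shut with closed fingertips, pressed the bar key to the bottom and let go. I then moved the arm clear and handed the job in at about 12.5 s. `finish_job` gives no verdict, so whether it passed is not confirmed.

- **Roof pane:** it met a hard stop with the fingers at balance x -4.5, where -5 was expected. The force rose to about 24 N without further motion.
- **Side door:** it met a hard stop at about 16 N, with the fingers at y 104.9. About 103.5 was expected, so it stopped roughly 1.4 mm short of my figure, under 0.02 rad.
- **Bar key:** the fingertip went from about z 55 to 49.6, so about 5 mm of travel. The spring force was about 3 N on the way, then rose hard to 29 N at the bottom.
- **Last pictures:** both cameras show the door and roof shut, the keys looking up again, the weight standing on the pan, and nothing touching the arm.
- **Things lying around:** apart from the mouse and small weight below, the networks place each within about 1 pixel of its start position.

Two network readings disagreed. The mouse appeared shifted by 4 pixels in the top view because the arm partly covered it; the side view has it in place. The side view's "small weight" landed on the balance, so I ignored it; in the top view the small weight is where it was.

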